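# Find the tin that still rattles and restock it behind the old one

### The job

In the low sheet-metal stock lane, pull the old parts tin forward until it stands against the front stop (the end nearest the robot). Then lift and briskly shake the three lidded tins that stand outside the lane, one after another, until you feel which one still has a heavy part loose inside (the other two are empty). Set that one upright in the lane behind the old tin, and leave the two empties lying flat on their bottoms on the bench or its boards, outside the lane; do not disturb the tools and bottles standing about.

Things in the scene. Friction and masses are not known exactly. Their poses are not given: they have to be found in the camera images.
- lane: fixed low tray of grey sheet, 212 (own x) x 78 (own y) mm, yaw within 9 degrees of the world's. Origin: centre of its underside, on the bench (z = 0). Own +x points to its back, away from the robot. Floor top 3 mm, side rails 9 mm, end stops 11 mm above the origin. Inside 200 x 64 mm: a tin runs in it lengthwise with 4 mm play each side, its middle 28 mm above the origin.
- lane_front (a point): point on the lane's floor under the middle of a tin that stands against the front stop (lane x = -64 mm, 3 mm above the lane's origin)
- lane_back (a point): point on the lane's floor under the middle of a tin that stands against the back stop (lane x = +64 mm). Fingertips must stay 10 mm or more above the lane's origin to clear the rails
- old_tin_mid (a point): middle (half-way up, 25 mm over its bottom) of the old tin, the one tin that stands in the lane at the start, in its back half: lidded rectangular metal parts tin, 72 (own x) x 56 (own y) x 50 mm high, lid pressed on; grasp across the 56 mm, from above. Full, about 0.3 kg.
- tin_1_mid (a point): middle (half-way up, 25 mm over its bottom) of a lidded rectangular metal parts tin, 72 (own x) x 56 (own y) x 50 mm high, lid pressed on; grasp across the 56 mm, from above. At the start it stands on the board in front of the left press, 18 mm above the bench. Empty it weighs 0.10 to 0.14 kg; with the loose steel part inside (any of the three may have it) 0.32 to 0.42 kg.
- tin_1: the same tin; origin at the centre of its bottom, own z up, own x along its 72 mm.
- tin_2_mid (a point): middle (half-way up, 25 mm over its bottom) of a lidded rectangular metal parts tin, 72 (own x) x 56 (own y) x 50 mm high, lid pressed on; grasp across the 56 mm, from above. At the start it stands on the board in front of the right press, 18 mm above the bench. Empty it weighs 0.10 to 0.14 kg; with the loose steel part inside (any of the three may have it) 0.32 to 0.42 kg.
- tin_2: the same tin; origin at the centre of its bottom, own z up, own x along its 72 mm.
- tin_3_mid (a point): middle (half-way up, 25 mm over its bottom) of a lidded rectangular metal parts tin, 72 (own x) x 56 (own y) x 50 mm high, lid pressed on; grasp across the 56 mm, from above. At the start it stands on a small loose-laid wooden board to the left of the left press, 18 mm above the bench. Empty it weighs 0.10 to 0.14 kg; with the loose steel part inside (any of the three may have it) 0.32 to 0.42 kg.
- tin_3: the same tin; origin at the centre of its bottom, own z up, own x along its 72 mm.
- old_tin: the old tin in the lane; origin at the centre of its bottom, own z up, own x along its 72 mm.
- die: bystander: turned grey steel die, 23 mm across, 22 mm high, on the bench left of the lane; origin under its centre
- punch: bystander: turned grey steel punch standing on the board right of the lane, 20 mm across, 34 mm high; origin under its centre
- thread_spool: bystander: cream spool of thread, 31 mm across, 38 mm high, at the back left of the lane; origin under its centre
- oil_bottle: bystander: small upright oil bottle, 32 mm across, 95 mm high, behind the tin at the far left; origin under its centre

How it is judged:
By the outcome, as a careful person would: the job done as asked, in the order asked, and still so for the second after the job is handed in, with the robot touching nothing.
It also fails if it takes over 72 s, if anything falls off the work surface, if the arm or the gripper's body presses on something with over 40 N, if the wrist force passes 120 N, or if a joint passes its speed limit or range.

### The arm

A 6-joint arm with a two-finger parallel gripper is mounted at the origin on a cart in front of the work surface, level with it; the furniture and walls round the work are solid. World frame = base frame: x ahead of the robot, y to its left, z up, the work surface at z = 0. Lengths are in m, angles in rad, forces in N, time in s.
With the tool pointing down it reaches from about 0.3 to 0.875 m from the base axis. Payload 6.4 kg.
Tool frame: the origin (TCP) lies on the centre line of the jaws, within the pads' length; the fingertips stand 17 mm ahead of it and the grasp point (between the pads) lies 2 mm behind it; z points along the fingers, x is the direction in which the jaws open and shut, and the axes are right-handed (so a half turn about z gives the same grasp; the last joint's range is limited). The gripper opens to 85 mm and grips with 20 to 120 N. Pads are 22 mm wide; open, the fingers measure 114 mm over their backs; the gripper's body (76 mm by 85 mm) begins 54 mm behind the grasp point. The pads swing forward as they close: fully open they stand 13 mm farther back than shut.
Start: joints at [0.979, 0.181, 1.607, -0, 1.354, -0.206], TCP at [0.216, 0.533, 0.248] pointing down, gripper open.
Joint ranges: [-2.99, 2.99], [-0.89, 2.07], [0.3, 2.58], [-1.14, 4.28], [0, 2.63], [-3.12, 3.12]. Speed limits (rad/s): [2.57, 2.57, 3.01, 3.14, 3.14, 3.14].

### API

Orientations are given as a unit quaternion [w, x, y, z].
In Python, from bench import ctrl gives the robot as it stands.
- The arm moves only by the tool servo_tool, never from a script. Its argument "increments" is text: rows parted by semicolons, each of 5 numbers parted by spaces: the shift along the tool's x, y, z in cm, then the turn about the tool's z in rad, then the opening, from 0 (shut) to 1 (fully open). In form: dx dy dz yaw gripper; .... A call has 1 to 10 rows; each row shifts and turns the commanded pose from where the row before left it, along the tool's axes as they then stand; what a row does not reach is not made up. A row lasts 1/8 s, in which the tool goes at most 62.5 mm and 10.7 degrees, less where a joint would pass 70% of its speed; a pose out of reach is approached as far as the arm can. A call is refused whole if a number of a shift passes 6.25 or a number of a turn 0.188, either way. A call with a gripper value outside its range is refused whole. The fingers move at their own pace and stop on an object; the grip force is fixed at half the most. Time passes only in rows, so rows that do not move let the fingers close. It gives the time, the measured TCP pose, the force and the opening at its end, in the units of the state.
- ctrl.get_obs(): the state, without advancing time (a new reading comes with each control period).
- ctrl.camera(name): name is "scene" or "top" or "wrist"; returns (picture, depth): 384x512x3 uint8, red, green, blue; 384x512 float32, m along the optical axis (not along the pixel's ray), 0 where there is no reading.
- ctrl.camera_params(name): a dict with "mtx" (3x3 intrinsics, pixels), "position" and "attitude" of the camera in the world; the wrist camera has in their place "tool_from_camera" (4x4, takes a point from camera to tool coordinates, whose origin is the TCP and whose axes are the tool frame's). Camera axes: x right, y down, z forward; pixel columns grow to the right and rows downward; lengths in m; the calibration is good to about 2 mm. A picture is of the moment at which its call begins: read the wrist's pose just before it. camera_params takes no time and is no camera call.
- ctrl.hand_in(): hands the job in, once; it reports no verdict.
The state is a dict: "time_s": time; "q": joint angles; "dq": joint speeds; "joint_efforts": joint torques, N m; "eef_pos": TCP position; "eef_rot": TCP orientation; "wrist_force": force on the tool from outside, world axes, zero at the start; "torque": the same for the moment, N m; "opening": opening from 0.0 (shut) to 1.0 (fully open).
Only numpy, scipy, OpenCV 4.12 (cv2) and the standard library are available. Lean on these libraries where they do the work, as an engineer would, in place of code of your own. Each camera call takes 0.05 s, during which the arm holds its last target.

## Working session

There is one attempt and no reset: what is moved stays moved. The work goes in short steps, Python scripts to look and compute and a tool call to move; the robot and the scene stay as the last step left them, time stands still between calls to the robot, and variables do not carry over. Pictures are saved under pics/ and viewed, and the job is handed in when it is done.

Besides the shell and the picture viewer there is one more tool, called after "Emit:" in YAML: its name, and indented under it one key for each argument. servo_tool: Moves the arm, as the interface text tells. Its arguments: {"type":"object","properties":{"increments":{"type":"string"}},"required":["increments"]}

```bash
ls; mkdir -p pics
python3 - <<'E'
from bench import ctrl
import cv2,numpy as np
np.set_printoptions(precision=4,suppress=True)
print(ctrl.get_obs())
for n in ["scene","top","wrist"]:
    p,d=ctrl.camera(n); cv2.imwrite(f"pics/{n}0.png",p[:,:,::-1]); np.save(f"pics/{n}0d.npy",d)
    print(n,ctrl.camera_params(n))
E
```

```text
pics
{'time_s': 0.0, 'q': array([ 0.9787,  0.1815,  1.608 , -0.    ,  1.3538, -0.2063]), 'dq': array([-0.0017,  0.0019, -0.0005,  0.0003,  0.0003, -0.0016]), 'joint_efforts': array([  0.0009, -44.4855, -35.1349,   0.    ,   0.0088,   0.    ]), 'eef_pos': array([0.2161, 0.5323, 0.2474]), 'eef_rot': array([ 0.0003,  0.8295,  0.5584, -0.0008]), 'wrist_force': array([-0.205 ,  0.6441,  0.2035]), 'torque': array([-0.0119,  0.0158, -0.0256]), 'opening': 1.0005924103406139}
scene {'mtx': array([[490.805 ,   0.    , 253.7482],
       [  0.    , 490.805 , 196.639 ],
       [  0.    ,   0.    ,   1.    ]]), 'position': array([-0.5568, -0.851 ,  0.8091]), 'attitude': array([-0.4715,  0.7785, -0.3594,  0.2059])}
top {'mtx': array([[445.0916,   0.    , 252.9506],
       [  0.    , 445.0916, 193.4539],
       [  0.    ,   0.    ,   1.    ]]), 'position': array([0.2901, 0.0902, 1.4998]), 'attitude': array([ 0.0516, -0.7052,  0.7055, -0.0476])}
wrist {'mtx': array([[339.7832,   0.    , 257.5818],
       [  0.    , 339.7832, 190.7138],
       [  0.    ,   0.    ,   1.    ]]), 'tool_from_camera': array([[ 1.    , -0.0003,  0.001 , -0.0005],
       [-0.0001,  0.9474,  0.3201, -0.0822],
       [-0.001 , -0.3201,  0.9474, -0.125 ],
       [ 0.    ,  0.    ,  0.    ,  1.    ]])}
```

View pics/scene0.png

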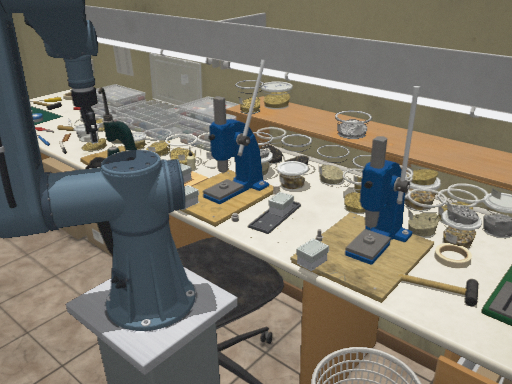

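View pics/top0.png

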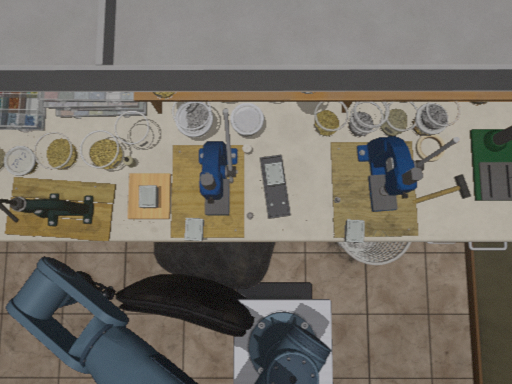

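View pics/wrist0.png

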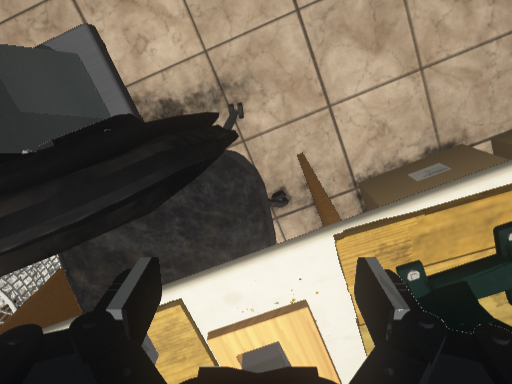

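The scene shows two blue presses with the lane between them. In the top view the lane is near (275,186) with the old tin at (274,173). Tins 1, 2 and 3 are at (194,229), (355,231) and (149,196), the die at (250,215), the spool at (248,149) and the bottle at (130,160). Next I'll measure them.

```bash
cat > h.py <<'E'
import numpy as np,cv2
from scipy.spatial.transform import Rotation as R
np.set_printoptions(precision=4,suppress=True)
def rot(q): return R.from_quat([q[1],q[2],q[3],q[0]]).as_matrix()
def cloud(K,Rm,t,d):
    v,u=np.mgrid[:384,:512]
    P=np.stack([(u-K[0,2])*d/K[0,0],(v-K[1,2])*d/K[1,1],d],-1)
    return P@Rm.T+t
def campose(ctrl,n,obs=None):
    c=ctrl.camera_params(n)
    if n=="wrist":
        T=c["tool_from_camera"];Rt=rot(obs["eef_rot"])
        return c["mtx"],Rt@T[:3,:3],Rt@T[:3,3]+obs["eef_pos"]
    return c["mtx"],rot(c["attitude"]),c["position"]
E
python3 - <<'E'
from bench import ctrl
from h import *
K,Rm,t=campose(ctrl,"top"); d=np.load("pics/top0d.npy"); P=cloud(K,Rm,t,d)
for n,(u,v) in dict(t1=(194,229),t2=(355,231),t3=(149,196),old=(274,173),die=(250,215),punch=(337,210),spool=(248,149),bot=(130,160),lanefr=(278,208),bench=(300,180)).items():
    print(n,P[v,u])
for n,(u0,u1,v0,v1,z0,z1) in dict(t1=(180,210,215,245,.055,.085),t2=(340,372,215,245,.055,.085),t3=(133,165,180,212,.055,.085),old=(258,290,158,188,.04,.07)).items():
    S=P[v0:v1,u0:u1].reshape(-1,3); S=S[(S[:,2]>z0)&(S[:,2]<z1)]
    r=cv2.minAreaRect((S[:,:2]*1000).astype(np.float32)); print(n,len(S),S[:,2].mean(),r,S[:,:2].mean(0))
# heightmap print
im=cv2.imread("pics/top0.png")
c=im[90:250,100:440]; cv2.imwrite("pics/top0c.png",cv2.resize(c,(800,376),interpolation=cv2.INTER_CUBIC))
# tall obstacles z>0.09
m=(P[...,2]>.06)&(P[...,0]>0)
h=np.clip(P[...,2]*600,0,255).astype(np.uint8)[90:250,100:440]
cv2.imwrite("pics/h0.png",cv2.applyColorMap(cv2.resize(h,(800,376),interpolation=cv2.INTER_NEAREST),cv2.COLORMAP_JET))
E
```

```text
t1 [0.3773 0.2879 0.0681]
t2 [ 0.3708 -0.2291  0.0665]
t3 [0.4845 0.4363 0.0681]
old [0.5632 0.0289 0.0512]
die [0.4267 0.1085 0.0213]
punch [ 0.4437 -0.1823  0.017 ]
spool [0.6484 0.1153 0.036 ]
bot [0.6076 0.5076 0.0514]
lanefr [0.452  0.0141 0.0034]
bench [ 0.5489 -0.0622 -0.0027]
t1 401 0.06719133887524041 ((377.73394775390625, 291.34722900390625), (58.060455322265625, 71.40789031982422), 89.47933197021484) [0.3775 0.2908]
t2 410 0.06651575880227398 ((372.29058837890625, -227.789794921875), (57.10649490356445, 71.91889953613281), 84.99242401123047) [ 0.3716 -0.227 ]
t3 407 0.06722173326433875 ((485.03302001953125, 444.6212158203125), (72.94154357910156, 57.515926361083984), 0.7554818987846375) [0.4843 0.4436]
old 373 0.05187622710496769 ((562.6792602539062, 30.493236541748047), (72.93509674072266, 56.30835723876953), 7.848188400268555) [0.5617 0.0306]
```

Run:
```python
import cv2
im=cv2.imread("pics/scene0.png")[150:300,170:450]
cv2.imwrite("pics/sc0c.png",cv2.resize(im,(784,420),interpolation=cv2.INTER_CUBIC))
```

```text
(no output)
```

View pics/top0c.png

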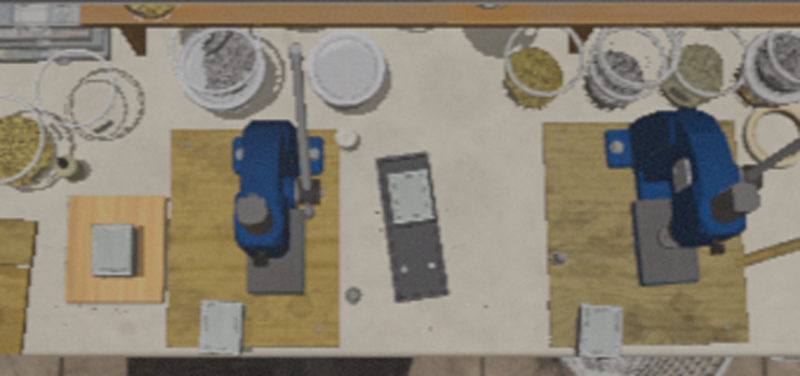

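View pics/h0.png

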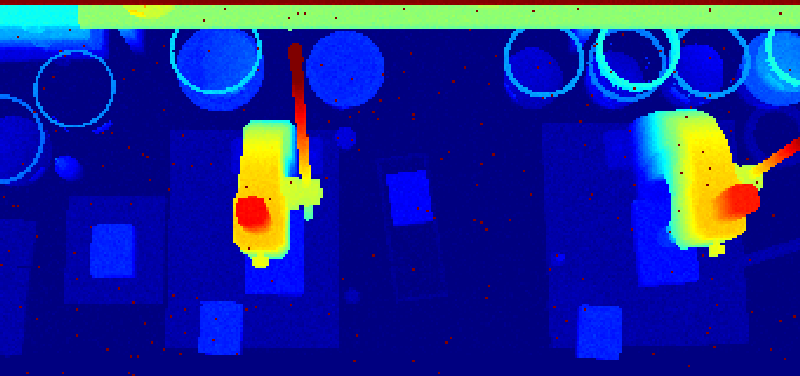

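View pics/sc0c.png

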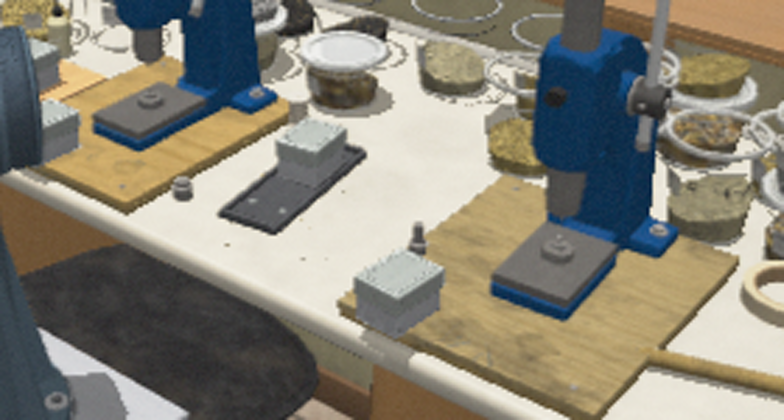

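```bash
cat >> h.py <<'E'
def plan(ctrl,target,ang=None,pos=None,cur=None):
    """totals for tool move: yaw first, then translation in turned frame (cm). ang = world angle (deg) of tool x"""
    o=ctrl.get_obs(); X=rot(o["eef_rot"]); p=o["eef_pos"] if pos is None else np.array(pos)
    a=np.degrees(np.arctan2(X[1,0],X[0,0])) if cur is None else cur
    if ang is None: ang=a
    y=-(np.radians(ang-a)); 
    c,s=np.cos(np.radians(ang)),np.sin(np.radians(ang))
    d=(np.array(target)-p)*100
    print("ang now %.1f yaw %.3f  dx %.2f dy %.2f dz %.2f"%(a,y,d@[c,s,0],d@[s,-c,0],-d[2]),"t=%.2f"%o["time_s"])
E
python3 - <<'E'
from bench import ctrl
from h import *
K,Rm,t=campose(ctrl,"top"); d=np.load("pics/top0d.npy"); P=cloud(K,Rm,t,d)
im=cv2.imread("pics/top0.png")
S=P[(P[...,2]>.1)&(P[...,2]<.6)&(P[...,0]>.3)&(P[...,0]<.68)]
for lo,hi,n in((.1,.4,"L"),(-.4,-.1,"R")):
    Q=S[(S[:,1]>lo)&(S[:,1]<hi)]; print(n,Q.min(0),Q.max(0),np.percentile(Q[:,0],2))
hsv=cv2.cvtColor(im,cv2.COLOR_BGR2HSV)
g=(im.max(2)<110)
m=np.zeros(g.shape,np.uint8); m[150:222,255:296]=g[150:222,255:296]
Q=P[(m>0)&(abs(P[...,2])<.02)]
r=cv2.minAreaRect((Q[:,:2]*1000).astype(np.float32)); print("lane",len(Q),r)
for u in range(332,343):
  for v in range(193,213):
    if P[v,u,2]>.035 and P[v,u,2]<.08: print(u,v,P[v,u])
plan(ctrl,[.36,.2,.25],97.8)
plan(ctrl,[.56,.03,.2],97.8)
E
```

```text
L [0.4399 0.1463 0.1018] [0.6459 0.2481 0.4718] 0.45539934835962315
R [ 0.4534 -0.3943  0.1003] [ 0.662  -0.2848  0.4894] 0.47120876568538844
lane 953 ((526.569091796875, 24.77523422241211), (210.7618865966797, 76.16963195800781), 7.741679668426514)
336 199 [ 0.4764 -0.1737  0.0511]
336 200 [ 0.4739 -0.1749  0.0444]
337 198 [ 0.48   -0.1776  0.0484]
337 199 [ 0.4762 -0.1767  0.0528]
337 200 [ 0.4729 -0.1766  0.0528]
337 201 [ 0.4715 -0.1794  0.0373]
338 198 [ 0.4794 -0.18    0.053 ]
338 199 [ 0.4765 -0.1804  0.0502]
338 200 [ 0.4727 -0.1796  0.0544]
339 198 [ 0.4801 -0.1842  0.048 ]
339 199 [ 0.4763 -0.1834  0.0518]
ang now 67.9 yaw -0.522  dx -34.89 dy 9.74 dz -0.24 t=0.15
ang now 67.9 yaw -0.522  dx -54.44 dy 27.25 dz 4.76 t=0.15
```

Emit:
servo_tool:
  increments: "-4 1 0 -0.174 1; -5 1 0 -0.174 1; -5 1 0 -0.174 1; -5.5 1 0 0 1; -5.5 1 0 0 1; -5.5 1.5 0 0 1; -5 2 0 0 1"

```text
time_s: 1.02
eef_pos: [0.3017, 0.1835, 0.2483]
eef_rot: [0.0, 0.657, 0.754, 0.0]
wrist_force: [0.9, 0.3, 0.1]
opening: 0.998
```

```bash
python3 -c "
from bench import ctrl
from h import *
plan(ctrl,[.563,.0305,.16],97.8);print(ctrl.get_obs()['eef_pos'],ctrl.get_obs()['q'])"
```

```text
ang now 97.8 yaw 0.001  dx -18.70 dy 23.81 dz 8.83 t=1.02
[0.3017 0.1835 0.2483] [ 0.2062 -0.3741  2.1144  0.      1.4003 -1.5013]
```

Emit:
servo_tool:
  increments: "-5 0 1 0 1; -5 1 1 0 1; -5 3 1 0 1; -3.7 5 1 0 1; 0 5 1 0 1; 0 5 0 0 1; 0 4.8 0 0 1; 0 0 0 0 1"

```text
time_s: 2.02
eef_pos: [0.5643, 0.0325, 0.1971]
eef_rot: [-0.0, 0.657, 0.754, -0.0]
wrist_force: [-0.5, -0.5, 0.1]
opening: 1.0
```

```bash
cat > look.py <<'E'
import sys
from bench import ctrl
from h import *
n=sys.argv[1]; o=ctrl.get_obs(); p,d=ctrl.camera("wrist"); cv2.imwrite(f"pics/{n}.png",p[:,:,::-1])
K,Rm,t=campose(ctrl,"wrist",o); P=cloud(K,Rm,t,d); np.savez(f"pics/{n}.npz",P=P,d=d)
print(o["eef_pos"],o["time_s"])
z0,z1=float(sys.argv[2]),float(sys.argv[3]); cx,cy=float(sys.argv[4]),float(sys.argv[5])
S=P[(d>0)&(P[...,2]>z0)&(P[...,2]<z1)&(np.hypot(P[...,0]-cx,P[...,1]-cy)<.06)]
print(len(S),S[:,2].mean(),cv2.minAreaRect((S[:,:2]*1000).astype(np.float32)))
E
python3 look.py w1 .042 .062 .563 .03; python3 -c "
from bench import ctrl
from h import *
plan(ctrl,[.563,.0305,.03],97.8)"
```

```text
[0.5643 0.0325 0.1971] 2.025
5698 0.052222685378978666 ((561.6282348632812, 25.7413330078125), (71.3054428100586, 56.01181411743164), 7.788084506988525)
ang now 97.8 yaw 0.001  dx -0.20 dy 0.01 dz 16.71 t=2.08
```

View pics/w1.png

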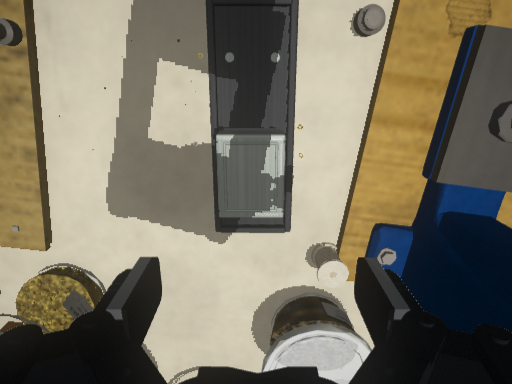

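Emit:
servo_tool:
  increments: "-0.64 -0.36 4.5 0 1; 0 0 4.5 0 1; 0 0 4 0 1; 0 0 2.5 0 1; 0 0 1.1 0 1; 0 0 0 0 1; 0 0 0 0 0; 0 0 0 0 0; 0 0 0 0 0; 0 0 0 0 0"

```text
time_s: 3.32
eef_pos: [0.5609, 0.0254, 0.0341]
eef_rot: [0.001, 0.657, 0.754, 0.001]
wrist_force: [-1.3, 0.2, 6.8]
opening: 0.649
```

```bash
cat > st.py <<'E'
from bench import ctrl
from h import *
o=ctrl.get_obs()
for k in("time_s","eef_pos","wrist_force","torque","opening","q"):print(k,o[k])
E
python3 st.py
python3 - <<'E'
import numpy as np,cv2
f=np.load("pics/w1.npz");P=f["P"];im=cv2.imread("pics/w1.png")
g=(im.max(2)<70); m=np.zeros(g.shape,bool); m[0:240,195:305]=g[0:240,195:305]
m&=(np.abs(P[...,2])<.02)
# keep largest comp
n,l,s,c=cv2.connectedComponentsWithStats(m.astype(np.uint8)); k=1+np.argmax(s[1:,4]); Q=P[l==k]
print(s[k],Q[:,2].mean(),cv2.minAreaRect((Q[:,:2]*1000).astype(np.float32)))
E
```

```text
time_s 3.325
eef_pos [0.5609 0.0254 0.0341]
wrist_force [-1.2766  0.1863  6.7554]
torque [-0.0207  0.1621  0.0283]
opening 0.64938594764143
q [-0.1661  0.4365  1.7708 -0.      0.9315 -1.8733]
[ 206    0   87  232 9188] 0.003879948100169494 ((527.919677734375, 21.719791412353516), (208.23507690429688, 77.88587951660156), 8.054215431213379)
```

Emit:
servo_tool:
  increments: "0 -1 -0.2 0 0; 0 -2 0 0 0; 0 -2 0 0 0; 0 -2 0 0 0; 0 -1.3 0 0 0; 0 -0.6 0 0 0; 0 -0.3 0 0 0; 0 0 0 0 0"

```text
time_s: 4.32
eef_pos: [0.4687, 0.013, 0.0344]
eef_rot: [0.0, 0.657, 0.754, 0.0]
wrist_force: [-0.0, 0.2, -3.1]
opening: 0.649
```

```bash
python3 st.py
```

```text
time_s 4.325
eef_pos [0.4687 0.013  0.0344]
wrist_force [-0.01    0.1609 -3.0539]
torque [ 0.0101 -0.03    0.0019]
opening 0.6487912335770608
q [-0.2263  0.2727  2.0048  0.      0.864  -1.9332]
```

Emit:
servo_tool:
  increments: "0 -0.1 0.15 0 0; 0 -0.2 0 0 0; 0 -0.1 0 0 0; 0 -0.1 0 0 0; 0 0 0 0 0"

```text
time_s: 4.95
eef_pos: [0.4659, 0.0119, 0.0341]
eef_rot: [0.002, 0.657, 0.753, 0.001]
wrist_force: [3.8, 0.8, 5.6]
opening: 0.645
```

```bash
python3 st.py
```

```text
time_s 4.95
eef_pos [0.4659 0.0119 0.0341]
wrist_force [3.7884 0.753  5.5585]
torque [ 0.2349 -0.6181 -0.0212]
opening 0.6448775384205913
q [-0.2302  0.2658  2.0152  0.0003  0.856  -1.9372]
```

Emit:
servo_tool:
  increments: "0 -0.2 0 0 0; 0 -0.2 0 0 0; 0 0 0 0 0; 0 0 0 0 0"

```text
time_s: 5.45
eef_pos: [0.4618, 0.0112, 0.034]
eef_rot: [0.002, 0.657, 0.754, 0.001]
wrist_force: [3.9, -0.1, 5.9]
opening: 0.65
```

```bash
python3 st.py
```

```text
time_s 5.45
eef_pos [0.4618 0.0112 0.034 ]
wrist_force [ 3.8534 -0.0683  5.9127]
torque [ 0.1172 -0.5298 -0.0604]
opening 0.6498586999819961
q [-0.2336  0.2584  2.0251  0.      0.8538 -1.9404]
```

That moved freely, so the 3.9 N is only friction. Keep pulling in small steps.

Emit:
servo_tool:
  increments: "0 -0.2 0 0 0; 0 -0.2 0 0 0; 0 0 0 0 0"

```text
time_s: 5.82
eef_pos: [0.4598, 0.0109, 0.0344]
eef_rot: [0.004, 0.658, 0.753, 0.003]
wrist_force: [10.8, 3.9, -0.7]
opening: 0.647
```

```bash
python3 st.py
```

```text
time_s 5.825
eef_pos [0.4598 0.0109 0.0344]
wrist_force [10.8442  3.8766 -0.6905]
torque [ 0.6303 -1.9294 -0.0874]
opening 0.6473739999739143
q [-0.2364  0.2513  2.0336  0.002   0.8479 -1.9436]
```

Emit:
servo_tool:
  increments: "0 0.1 0.1 0 0; 0 0 0 0 1; 0 0 0 0 1; 0 0 0 0 1; 0 0 -4 0 1; 0 0 -5 0 1; 0 0 -5 0 1; 0 0 0 0 1"

```text
time_s: 6.82
eef_pos: [0.4592, 0.0108, 0.1758]
eef_rot: [0.004, 0.657, 0.754, 0.002]
wrist_force: [-0.1, -0.0, 0.1]
opening: 1.001
```

```bash
python3 st.py; python3 look.py w2 .042 .062 .464 .013;  python3 - <<'E'
import numpy as np,cv2
f=np.load("pics/w2.npz");P=f["P"];im=cv2.imread("pics/w2.png")
m=(im.max(2)<70)&(np.abs(P[...,2])<.02)&(np.hypot(P[...,0]-.528,P[...,1]-.022)<.13)
n,l,s,c=cv2.connectedComponentsWithStats(m.astype(np.uint8)); k=1+np.argmax(s[1:,4]); Q=P[l==k]
print(s[k],Q[:,2].mean(),cv2.minAreaRect((Q[:,:2]*1000).astype(np.float32)))
E
```

```text
time_s 6.825
eef_pos [0.4592 0.0108 0.1758]
wrist_force [-0.1283 -0.017   0.0741]
torque [ 0.0136 -0.0591  0.0021]
opening 1.0007229558891337
q [-0.2358 -0.0051  1.9642 -0.0001  1.1744 -1.9429]
[0.4592 0.0108 0.1758] 6.825
6497 0.05222843378065805 ((461.79779052734375, 10.670339584350586), (72.29100799560547, 56.180320739746094), 7.785486698150635)
[ 218  129   87  203 8295] 0.004510869005768345 ((526.2963256835938, 21.349327087402344), (211.13438415527344, 77.35124206542969), 8.070623397827148)
```

View pics/w2.png

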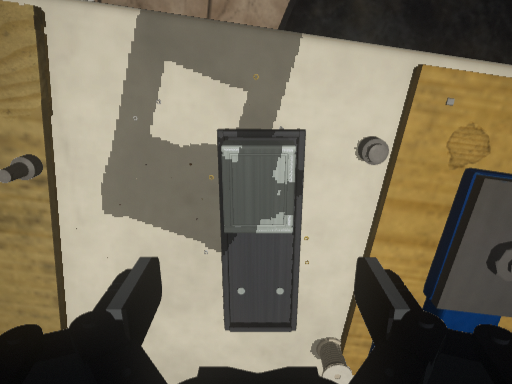

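```bash
python3 -c "
from bench import ctrl
from h import *
plan(ctrl,[.372,-.230,.19],85)"
```

```text
ang now 97.8 yaw 0.224  dx -24.77 dy -6.43 dz -1.67 t=6.88
```

Emit:
servo_tool:
  increments: "-2 -2 -1 0.112 1; -5 -2 -0.7 0.112 1; -6 -1.5 0 0 1; -6 -1 0 0 1; -5 0 0 0 1; 0 0 0 0 1"

```text
time_s: 7.62
eef_pos: [0.3795, -0.231, 0.1871]
eef_rot: [-0.001, 0.739, 0.674, -0.0]
wrist_force: [-0.2, -0.6, -0.4]
opening: 1.0
```

```bash
python3 look.py w3 .058 .08 .372 -.230; python3 -c "
from bench import ctrl
from h import *
plan(ctrl,[.372,-.230,.045],85)"
```

```text
[ 0.3795 -0.231   0.1871] 7.625
6857 0.06721991029209144 ((371.6280212402344, -232.7191162109375), (56.18488693237305, 72.22846221923828), 85.21150970458984)
ang now 84.8 yaw -0.004  dx -0.16 dy -0.76 dz 14.19 t=7.67
```

View pics/w3.png

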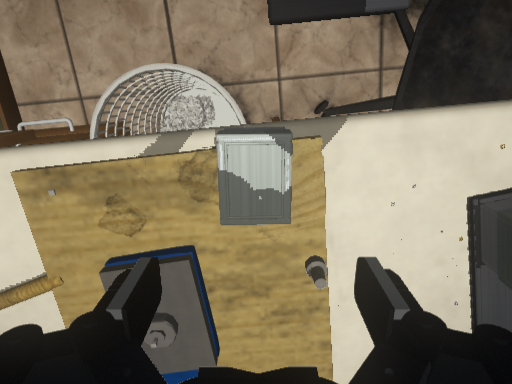

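Emit:
servo_tool:
  increments: "-0.24 -0.77 5 0 1; 0 0 5 0 1; 0 0 2.8 0 1; 0 0 1.2 0 1; 0 0 0 0 0; 0 0 0 0 0; 0 0 0 0 0; 0 0 0 0 0"

```text
time_s: 8.68
eef_pos: [0.374, -0.2311, 0.0501]
eef_rot: [0.001, 0.737, 0.675, 0.0]
wrist_force: [0.9, 1.6, 6.2]
opening: 0.652
```

Emit:
servo_tool:
  increments: "0 0 -2 0 0; 0 0 -4 0 0; 0 0 -5 0 0; 0 0 0 0 0; 0 0 0 0 0"

```text
time_s: 9.3
eef_pos: [0.3725, -0.2298, 0.1581]
eef_rot: [-0.001, 0.737, 0.675, -0.0]
wrist_force: [-0.9, -0.5, -4.1]
opening: 0.646
```

```bash
python3 st.py
```

```text
time_s 9.3
eef_pos [ 0.3725 -0.2298  0.1581]
wrist_force [-0.85   -0.5438 -4.1005]
torque [ 0.0597 -0.0218 -0.0304]
opening 0.6463014370657498
q [-0.8254 -0.0242  2.0234 -0.      1.1436 -2.3083]
```

Tin 2 weighs about 0.4 kg. Now shake it.

Emit:
servo_tool:
  increments: "0 -3 0 0 0; 0 4 0 0 0; 0 -4 0 0 0; 0 4 0 0 0; 0 -4 0 0 0; 0 4 0 0 0; 0 -4 0 0 0; 0 3 0 0 0"

```text
time_s: 10.3
eef_pos: [0.368, -0.2269, 0.1542]
eef_rot: [-0.006, 0.738, 0.674, -0.001]
wrist_force: [0.1, -0.7, -2.3]
opening: 0.647
```

Emit:
servo_tool:
  increments: "0 0 -4 0 0; 0 0 4 0 0; 0 0 -4 0 0; 0 0 4 0 0; 0 0 -4 0 0; 0 0 4 0 0; 0 0 0 0 0; 0 0 0 0 0"

```text
time_s: 11.3
eef_pos: [0.3725, -0.2298, 0.158]
eef_rot: [-0.001, 0.737, 0.675, 0.0]
wrist_force: [0.2, 0.1, -3.3]
opening: 0.641
```

```bash
python3 st.py
```

```text
time_s 11.3
eef_pos [ 0.3725 -0.2298  0.158 ]
wrist_force [ 0.1918  0.1075 -3.2649]
torque [-0.0104 -0.0114  0.0025]
opening 0.6409370708648015
q [-0.8254 -0.023   2.0223  0.      1.1452 -2.3083]
```

Tin 2 feels heavy. The task names all three tins, so I'll set it back on its board and shake the other two to confirm before placing it.

Emit:
servo_tool:
  increments: "0 0 3 0 0; 0 0 4 0 0; 0 0 2.5 0 0; 0 0 1 0 0; 0 0 0.3 0 0; 0 0 0 0 0"

```text
time_s: 12.05
eef_pos: [0.3732, -0.2305, 0.0526]
eef_rot: [-0.0, 0.737, 0.676, -0.0]
wrist_force: [-5.0, 5.6, 8.3]
opening: 0.646
```

```bash
python3 st.py
```

```text
time_s 12.05
eef_pos [ 0.3732 -0.2305  0.0526]
wrist_force [-5.0332  5.6282  8.2697]
torque [1.0326 0.8687 0.1253]
opening 0.6459452132164701
q [-0.8251  0.1766  2.0752 -0.0001  0.8908 -2.3085]
```

Emit:
servo_tool:
  increments: "0 0 -0.1 0 0; 0 0 0 0 1; 0 0 0 0 1; 0 0 0 0 1; 0 0 -4 0 1; 0 0 -5 0 1; 0 0 -5 0 1; 0 0 0 0 1"

```text
time_s: 13.05
eef_pos: [0.3752, -0.2326, 0.1961]
eef_rot: [0.005, 0.737, 0.675, 0.0]
wrist_force: [0.7, -0.5, -0.2]
opening: 0.999
```

```bash
python3 look.py w4 .058 .08 .372 -.230; python3 -c "
from bench import ctrl
from h import *
plan(ctrl,[.372,.287,.2],89.5)"
```

```text
[ 0.3752 -0.2326  0.1961] 13.05
6305 0.06725039587054613 ((373.9634704589844, -232.04100036621094), (56.0067138671875, 71.78787231445312), 84.9422378540039)
ang now 85.0 yaw -0.079  dx 51.84 dy -0.65 dz -0.63 t=13.10
```

View pics/w4.png

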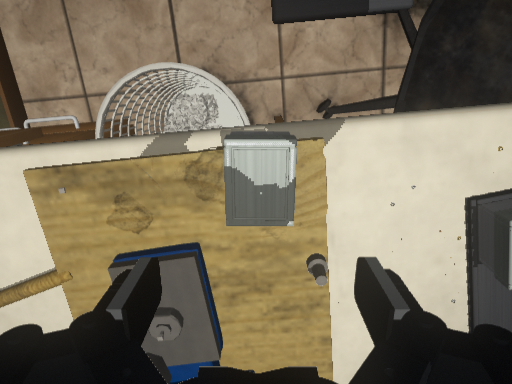

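Emit:
servo_tool:
  increments: "5 0 0 -0.079 1; 6 0 0 0 1; 6 0 0 0 1; 6 0 0 0 1; 6 0 0 0 1; 6 0 0 0 1; 6 0 0 0 1; 6 0 0 0 1; 4.5 0 0 0 1; 0 0 0 0 1"

```text
time_s: 14.35
eef_pos: [0.3799, 0.2864, 0.1898]
eef_rot: [-0.001, 0.709, 0.706, -0.002]
wrist_force: [0.3, -0.6, -0.5]
opening: 0.998
```

```bash
python3 look.py w5 .058 .08 .377 .289; python3 -c "
from bench import ctrl
from h import *
plan(ctrl,[.377,.289,.048],89.5)"
```

```text
[0.3799 0.2864 0.1898] 14.35
6618 0.0672375532459314 ((377.12542724609375, 287.09576416015625), (56.05278015136719, 72.40524291992188), 87.41727447509766)
ang now 89.7 yaw 0.003  dx 0.40 dy -0.31 dz 14.18 t=14.40
```

View pics/w5.png

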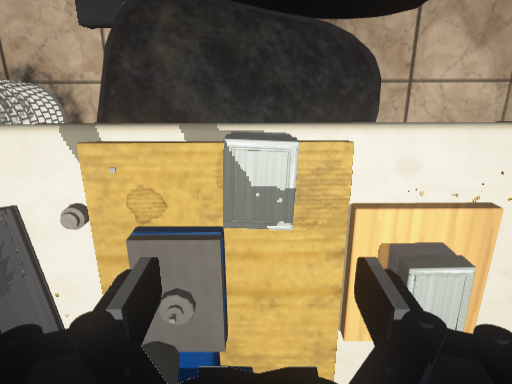

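Emit:
servo_tool:
  increments: "0.07 -0.28 5 0.04 1; 0 0 5 0 1; 0 0 2.8 0 1; 0 0 1.3 0 1; 0 0 0 0 0; 0 0 0 0 0; 0 0 0 0 0; 0 0 0 0 0"

```text
time_s: 15.4
eef_pos: [0.3798, 0.2854, 0.0521]
eef_rot: [0.001, 0.724, 0.69, 0.001]
wrist_force: [0.1, -0.7, 5.9]
opening: 0.645
```

Emit:
servo_tool:
  increments: "0 0 -2 0 0; 0 0 -4 0 0; 0 0 -5 0 0; 0 0 0 0 0; 0 0 0 0 0; 0 0 0 0 0"

```text
time_s: 16.15
eef_pos: [0.3776, 0.2846, 0.1593]
eef_rot: [-0.001, 0.724, 0.69, -0.001]
wrist_force: [-0.1, 0.2, -0.8]
opening: 0.645
```

```bash
python3 st.py
```

```text
time_s 16.15
eef_pos [0.3776 0.2846 0.1593]
wrist_force [-0.1121  0.1555 -0.8356]
torque [-0.0664 -0.0213  0.0066]
opening 0.6454242813982364
q [ 0.394   0.0574  1.9376 -0.      1.1497 -1.128 ]
```

Emit:
servo_tool:
  increments: "0 -3 0 0 0; 0 4 0 0 0; 0 -4 0 0 0; 0 4 0 0 0; 0 -4 0 0 0; 0 4 0 0 0; 0 -4 0 0 0; 0 3 0 0 0"

```text
time_s: 17.15
eef_pos: [0.3731, 0.2841, 0.1571]
eef_rot: [-0.002, 0.723, 0.691, -0.005]
wrist_force: [1.2, 0.8, 1.0]
opening: 0.645
```

Emit:
servo_tool:
  increments: "0 0 -4 0 0; 0 0 4 0 0; 0 0 -4 0 0; 0 0 4 0 0; 0 0 -4 0 0; 0 0 4 0 0; 0 0 0 0 0; 0 0 0 0 0"

```text
time_s: 18.15
eef_pos: [0.3783, 0.2848, 0.1605]
eef_rot: [-0.0, 0.724, 0.69, -0.001]
wrist_force: [0.9, 0.2, -0.9]
opening: 0.643
```

```bash
python3 st.py
```

```text
time_s 18.15
eef_pos [0.3783 0.2848 0.1605]
wrist_force [ 0.8946  0.1928 -0.896 ]
torque [-0.0321 -0.0054  0.0332]
opening 0.6427021298940669
q [ 0.394   0.0565  1.9357  0.      1.1514 -1.128 ]
```

Tin 1 is empty, at about 0.9 N. Set it back.

Emit:
servo_tool:
  increments: "0 0 4 0 0; 0 0 4 0 0; 0 0 1.8 0 0; 0 0 0.6 0 0; 0 0 0.2 0 0; 0 0 0 0 0; 0 0 0 0 0"

```text
time_s: 19.02
eef_pos: [0.3794, 0.2853, 0.0558]
eef_rot: [0.0, 0.724, 0.69, 0.001]
wrist_force: [0.5, -0.6, -0.8]
opening: 0.644
```

```bash
python3 st.py
```

```text
time_s 19.025
eef_pos [0.3794 0.2853 0.0558]
wrist_force [ 0.5225 -0.6198 -0.8271]
torque [ 0.0073  0.024  -0.0308]
opening 0.6437436554689585
q [ 0.3941  0.239   1.9876  0.      0.9134 -1.128 ]
```

Emit:
servo_tool:
  increments: "0 0 0.2 0 0; 0 0 0.15 0 0; 0 0 0 0 0"

```text
time_s: 19.4
eef_pos: [0.3789, 0.2851, 0.0521]
eef_rot: [0.0, 0.724, 0.69, 0.0]
wrist_force: [-2.6, -1.7, 7.9]
opening: 0.646
```

Emit:
servo_tool:
  increments: "0 0 0 0 1; 0 0 0 0 1; 0 0 0 0 1; 0 0 -4 0 1; 0 0 -5 0 1; 0 0 -5 0 1; 0 0 0 0 1"

```text
time_s: 20.27
eef_pos: [0.3814, 0.2862, 0.1957]
eef_rot: [0.002, 0.724, 0.69, 0.004]
wrist_force: [0.3, -0.9, 0.4]
opening: 1.003
```

```bash
python3 look.py w6 .058 .08 .377 .287; python3 -c "
from bench import ctrl
from h import *
plan(ctrl,[.484,.441,.2],90.7)"
```

```text
[0.3814 0.2862 0.1957] 20.275
6419 0.06726020838660418 ((384.245849609375, 284.37884521484375), (56.18567657470703, 88.08684539794922), 86.9017562866211)
ang now 87.2 yaw -0.061  dx 15.42 dy 10.60 dz -0.69 t=20.32
```

View pics/w6.png

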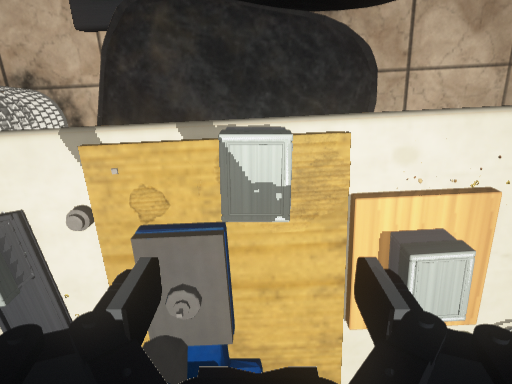

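Emit:
servo_tool:
  increments: "5 0 0.3 -0.061 1; 5 3 0 0 1; 5.4 4 0 0 1; 0 3.2 0 0 1; 0 0 0 0 1"

```text
time_s: 20.95
eef_pos: [0.4798, 0.4358, 0.1852]
eef_rot: [-0.0, 0.703, 0.711, -0.002]
wrist_force: [-0.9, -0.5, 0.6]
opening: 0.998
```

```bash
python3 look.py w7 .058 .08 .484 .441; python3 -c "
from bench import ctrl
from h import *
plan(ctrl,[.484,.441,.048],90.7)"
```

```text
[0.4798 0.4358 0.1852] 20.95
6669 0.06724368485613044 ((484.803955078125, 440.306884765625), (72.57726287841797, 56.15199661254883), 1.2064539194107056)
ang now 90.6 yaw -0.001  dx 0.54 dy 0.55 dz 13.74 t=21.00
```

View pics/w7.png

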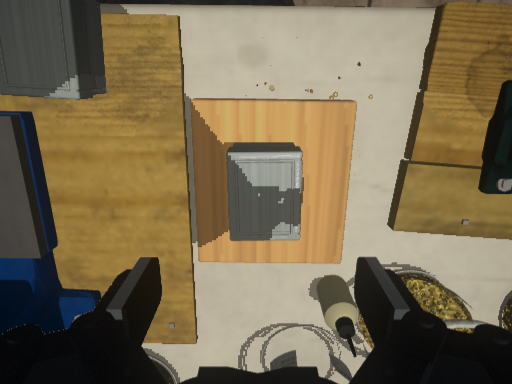

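Emit:
servo_tool:
  increments: "0.45 0.5 5 0 1; 0 0 5 0 1; 0 0 2.5 0 1; 0 0 1.2 0 1; 0 0 0 0 0; 0 0 0 0 0; 0 0 0 0 0; 0 0 0 0 0"

```text
time_s: 22.0
eef_pos: [0.485, 0.4416, 0.053]
eef_rot: [0.0, 0.703, 0.711, 0.001]
wrist_force: [0.4, -0.1, 5.5]
opening: 0.644
```

Emit:
servo_tool:
  increments: "0 0 -2 0 0; 0 0 -4 0 0; 0 0 -5 0 0; 0 0 0 0 0; 0 0 0 0 0; 0 0 0 0 0"

```text
time_s: 22.75
eef_pos: [0.483, 0.4402, 0.1595]
eef_rot: [-0.0, 0.703, 0.711, -0.002]
wrist_force: [0.3, -0.3, -1.1]
opening: 0.645
```

```bash
python3 st.py
```

```text
time_s 22.75
eef_pos [0.483  0.4402 0.1595]
wrist_force [ 0.2596 -0.2942 -1.1107]
torque [-0.0609 -0.0037 -0.0308]
opening 0.6445597632372949
q [ 0.5579  0.4373  1.4664 -0.      1.2414 -1.0251]
```

Emit:
servo_tool:
  increments: "0 -3 0 0 0; 0 4 0 0 0; 0 -4 0 0 0; 0 4 0 0 0; 0 -4 0 0 0; 0 4 0 0 0; 0 -4 0 0 0; 0 3 0 0 0"

```text
time_s: 23.75
eef_pos: [0.4778, 0.4398, 0.1565]
eef_rot: [-0.002, 0.702, 0.712, -0.006]
wrist_force: [1.1, -0.3, -0.4]
opening: 0.646
```

Emit:
servo_tool:
  increments: "0 0 -4 0 0; 0 0 4 0 0; 0 0 -4 0 0; 0 0 4 0 0; 0 0 -4 0 0; 0 0 4 0 0; 0 0 0 0 0; 0 0 0 0 0"

```text
time_s: 24.75
eef_pos: [0.4836, 0.4406, 0.1607]
eef_rot: [-0.0, 0.703, 0.711, -0.001]
wrist_force: [0.4, -0.3, -0.9]
opening: 0.641
```

```bash
python3 st.py
```

```text
time_s 24.75
eef_pos [0.4836 0.4406 0.1607]
wrist_force [ 0.3702 -0.3148 -0.8871]
torque [ 0.0413 -0.0209 -0.0463]
opening 0.6408684606718322
q [ 0.5579  0.4368  1.4646  0.      1.2425 -1.0251]
```

Tin 3 is empty too, at about 1 N. Set it back on its board.

Emit:
servo_tool:
  increments: "0 0 4 0 0; 0 0 4 0 0; 0 0 1.8 0 0; 0 0 0.6 0 0; 0 0 0.2 0 0; 0 0 0.2 0 0; 0 0 0 0 0; 0 0 0 0 0"

```text
time_s: 25.75
eef_pos: [0.4844, 0.4412, 0.054]
eef_rot: [0.0, 0.703, 0.711, 0.0]
wrist_force: [-0.5, 0.2, -1.9]
opening: 0.648
```

```bash
python3 st.py
```

```text
time_s 25.75
eef_pos [0.4844 0.4412 0.054 ]
wrist_force [-0.4705  0.1885 -1.8924]
torque [ 0.041   0.0175 -0.0497]
opening 0.6480202375982107
q [ 0.558   0.5718  1.5095  0.      1.0594 -1.0251]
```

Emit:
servo_tool:
  increments: "0 0 0.15 0 0; 0 0 0 0 0"

```text
time_s: 26.0
eef_pos: [0.4845, 0.4412, 0.0531]
eef_rot: [0.0, 0.703, 0.711, 0.0]
wrist_force: [-1.7, -2.3, 4.6]
opening: 0.643
```

Emit:
servo_tool:
  increments: "0 0 0 0 1; 0 0 0 0 1; 0 0 0 0 1; 0 0 -4 0 1; 0 0 -5 0 1; 0 0 -5 0 1; 0 0 0 0 1"

```text
time_s: 26.88
eef_pos: [0.4868, 0.4428, 0.1978]
eef_rot: [0.001, 0.703, 0.711, 0.005]
wrist_force: [0.0, -0.1, -1.0]
opening: 1.002
```

```bash
python3 look.py w8 .058 .08 .484 .441; python3 -c "
from bench import ctrl
from h import *
plan(ctrl,[.372,.2,.2],85)
plan(ctrl,[.374,-.2322,.19],85)"
```

```text
[0.4868 0.4428 0.1978] 26.875
6258 0.06728804130058447 ((484.5853271484375, 440.79876708984375), (72.29006958007812, 56.04447937011719), 1.1198511123657227)
ang now 90.7 yaw 0.099  dx -25.07 dy -9.19 dz -0.54 t=26.93
ang now 90.7 yaw 0.099  dx -68.11 dy -5.22 dz 0.46 t=26.93
```

View pics/w8.png

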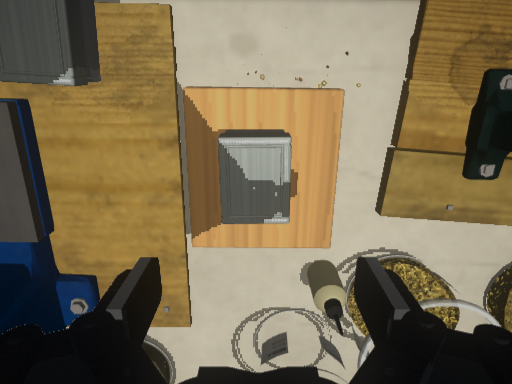

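Emit:
servo_tool:
  increments: "0 -5 0 0.05 1; -4 -5 0 0.049 1; -6 -1 0 0 1; -6 0 0 0 1; -6 0 0 0 1; -6 0 0 0 1; -6 0 0 0 1; -6 0 0 0 1; -6 0 0 0 1; -6 0 0 0 1"

```text
time_s: 28.18
eef_pos: [0.331, -0.0754, 0.1907]
eef_rot: [-0.001, 0.737, 0.676, -0.0]
wrist_force: [1.3, -0.5, 0.0]
opening: 0.998
```

```bash
python3 -c "
from bench import ctrl
from h import *
plan(ctrl,[.374,-.2322,.19],85)"
```

```text
ang now 85.0 yaw 0.000  dx -15.24 dy 5.65 dz 0.07 t=28.18
```

Emit:
servo_tool:
  increments: "-5 2 0 0 1; -5 2 0 0 1; -5.2 1.6 0 0 1; 0 0 0 0 1; 0 0 0 0 1"

```text
time_s: 28.8
eef_pos: [0.3739, -0.2293, 0.1902]
eef_rot: [-0.002, 0.737, 0.676, 0.0]
wrist_force: [0.2, 1.2, 0.9]
opening: 1.002
```

```bash
python3 look.py w9 .058 .08 .374 -.232; python3 -c "
from bench import ctrl
from h import *
plan(ctrl,[.374,-.2322,.048],85)"
```

```text
[ 0.3739 -0.2293  0.1902] 28.8
6519 0.06723121546179846 ((374.1319885253906, -232.0125732421875), (56.03685760498047, 72.29338073730469), 84.89903259277344)
ang now 85.0 yaw 0.001  dx -0.32 dy 0.02 dz 14.26 t=28.85
```

Emit:
servo_tool:
  increments: "-0.3 0 5 0 1; 0 0 5 0 1; 0 0 2.8 0 1; 0 0 1.4 0 1; 0 0 0 0 1; 0 0 0 0 0; 0 0 0 0 0; 0 0 0 0 0; 0 0 0 0 0"

```text
time_s: 29.98
eef_pos: [0.3755, -0.234, 0.0514]
eef_rot: [0.001, 0.737, 0.676, 0.0]
wrist_force: [0.2, 2.4, 6.2]
opening: 0.645
```

Emit:
servo_tool:
  increments: "0 0 -2 0 0; 0 0 -4 0 0; 0 0 -5 0 0; 0 0 0 0 0"

```text
time_s: 30.48
eef_pos: [0.3768, -0.2356, 0.1643]
eef_rot: [0.005, 0.737, 0.676, 0.0]
wrist_force: [-0.1, -0.6, -4.0]
opening: 0.648
```

```bash
python3 st.py; python3 look.py w10 .168 .19 .372 -.23; python3 -c "
from bench import ctrl
from h import *
a=np.radians(8.0);u=np.array([np.cos(a),np.sin(a)])
for s in(.055,.064):print(np.array([.5265,.0213])+s*u)
b=np.array([.5265,.0213])+.052*u
plan(ctrl,[b[0],b[1],.15],98)"
```

```text
time_s 30.475
eef_pos [ 0.3768 -0.2356  0.1643]
wrist_force [-0.139  -0.6169 -4.0466]
torque [-0.0355  0.0101  0.0267]
opening 0.6480567797840349
q [-0.8272 -0.025   2.0099 -0.      1.1472 -2.3113]
[ 0.3768 -0.2356  0.1643] 30.475
27032 0.17991303317772495 ((375.0487060546875, -235.87396240234375), (82.6759033203125, 72.5452651977539), 85.08220672607422)
[0.581 0.029]
[0.5899 0.0302]
ang now 85.0 yaw -0.226  dx 23.22 dy 23.71 dz 1.18 t=30.52
```

View pics/w10.png

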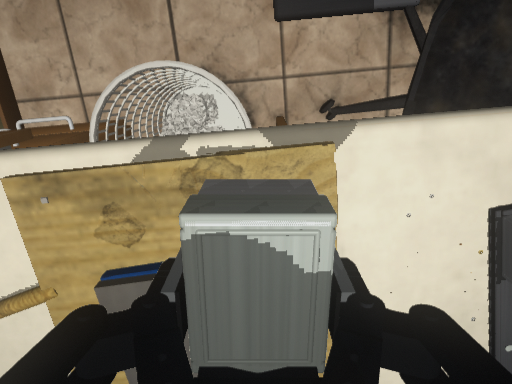

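Emit:
servo_tool:
  increments: "2 1 0 -0.113 0; 4 2 0 -0.113 0; 5 3 0 0 0; 5 4 0 0 0; 4 4 0 0 0; 2 4 0 0 0; 0 2 0 0 0; 0 0 0 0 0"

```text
time_s: 31.52
eef_pos: [0.5502, 0.0076, 0.1578]
eef_rot: [-0.001, 0.656, 0.755, -0.001]
wrist_force: [-1.8, -0.6, -3.4]
opening: 0.646
```

```bash
python3 st.py; python3 -c "
from bench import ctrl
from h import *
plan(ctrl,[.5714,.0278,.045],98)"
```

```text
time_s 31.525
eef_pos [0.5502 0.0076 0.1578]
wrist_force [-1.7636 -0.6014 -3.4181]
torque [-0.059   0.0066 -0.0173]
opening 0.6458862830537484
q [-0.2019  0.2275  1.7468 -0.0001  1.1705 -1.9132]
ang now 98.1 yaw 0.001  dx 1.71 dy 2.38 dz 11.28 t=31.52
```

Emit:
servo_tool:
  increments: "1.7 2.4 3 0 0; 0 0 3.5 0 0; 0 0 2 0 0; 0 0 0 0 0; 0 0 0 0 0"

```text
time_s: 32.15
eef_pos: [0.5719, 0.0266, 0.0753]
eef_rot: [0.0, 0.656, 0.754, 0.0]
wrist_force: [-0.7, -0.5, -3.7]
opening: 0.644
```

```bash
python3 st.py; python3 look.py w11 .042 .062 .462 .0107;python3 -c "
from bench import ctrl
from h import *
plan(ctrl,[.5714,.0278,.0365],98)"
python3 - <<'E'
import numpy as np,cv2
f=np.load("pics/w11.npz");P=f["P"];im=cv2.imread("pics/w11.png")
m=(im.max(2)<75)&(np.abs(P[...,2])<.02)&(np.hypot(P[...,0]-.528,P[...,1]-.022)<.13)
n,l,s,c=cv2.connectedComponentsWithStats(m.astype(np.uint8)); k=1+np.argmax(s[1:,4]); Q=P[l==k]
print(s[k],Q[:,2].mean(),cv2.minAreaRect((Q[:,:2]*1000).astype(np.float32)))
E
```

```text
time_s 32.15
eef_pos [0.5719 0.0266 0.0753]
wrist_force [-0.7483 -0.4974 -3.7304]
torque [ 0.0115 -0.0678  0.0318]
opening 0.6438051400773153
q [-0.1607  0.3889  1.7315 -0.0001  1.0211 -1.87  ]
[0.5719 0.0266 0.0753] 32.15
13022 0.05240133372749905 ((480.0717468261719, 13.247146606445312), (35.44044494628906, 56.45237731933594), 7.998288154602051)
ang now 97.9 yaw -0.001  dx 0.13 dy -0.09 dz 3.94 t=32.20
[ 193   94  114   98 6200] 0.0027475118514304372 ((528.229736328125, 15.648004531860352), (55.731075286865234, 62.64558410644531), 7.192626476287842)
```

View pics/w11.png

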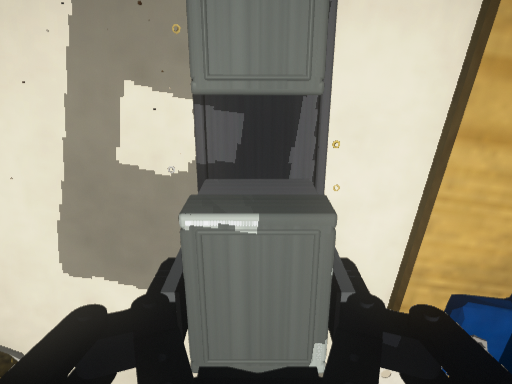

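Emit:
servo_tool:
  increments: "0.15 0 2 0 0; 0 0 1 0 0; 0 0 0.5 0 0; 0 0 0.3 0 0; 0 0 0 0 0"

```text
time_s: 32.83
eef_pos: [0.5721, 0.0285, 0.037]
eef_rot: [0.0, 0.656, 0.755, 0.0]
wrist_force: [-0.2, 0.0, -3.2]
opening: 0.645
```

```bash
python3 st.py
```

```text
time_s 32.825
eef_pos [0.5721 0.0285 0.037 ]
wrist_force [-0.2394  0.0115 -3.2418]
torque [ 0.0136 -0.0467 -0.0324]
opening 0.6451170101166842
q [-0.1573  0.4523  1.7388 -0.      0.95   -1.8673]
```

Emit:
servo_tool:
  increments: "0 0 0.12 0 0; 0 0 0 0 0; 0 0 0 0 1; 0 0 0 0 1; 0 0 0 0 1; 0 0 -3 0 1; 0 0 -5 0 1; 0 0 -5 0 1; 0 -3 -4 0 1; 0 -4 0 0 1"

```text
time_s: 34.08
eef_pos: [0.5047, 0.0182, 0.2098]
eef_rot: [0.004, 0.656, 0.755, 0.002]
wrist_force: [-1.2, -0.4, 0.5]
opening: 0.999
```

```bash
python3 st.py; python3 look.py w12 .042 .062 .572 .028
python3 - <<'E'
from h import *
from bench import ctrl
im,d=ctrl.camera("top"); cv2.imwrite("pics/top1.png",cv2.resize(im[90:250,100:440,::-1],(800,376),interpolation=cv2.INTER_CUBIC))
P=np.load("pics/w12.npz")["P"]
S=P[(P[...,2]>.042)&(P[...,2]<.062)&(np.hypot(P[...,0]-.462,P[...,1]-.0107)<.06)]
print(len(S),cv2.minAreaRect((S[:,:2]*1000).astype(np.float32)))
E
```

```text
time_s 34.075
eef_pos [0.5047 0.0182 0.2098]
wrist_force [-1.163  -0.4226  0.5415]
torque [-0.0043  0.047   0.0078]
opening 0.9985398009666876
q [-0.1994  0.0573  1.8253 -0.      1.2507 -1.9097]
[0.5047 0.0182 0.2098] 34.075
4383 0.05208555664398332 ((570.8515625, 27.904029846191406), (73.02616119384766, 55.92164993286133), 8.08847427368164)
5949 ((462.08367919921875, 10.753042221069336), (71.26467895507812, 56.05580520629883), 7.950262546539307)
```

View pics/w12.png

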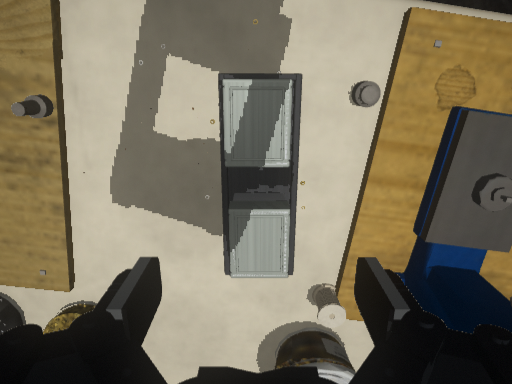

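View pics/top1.png

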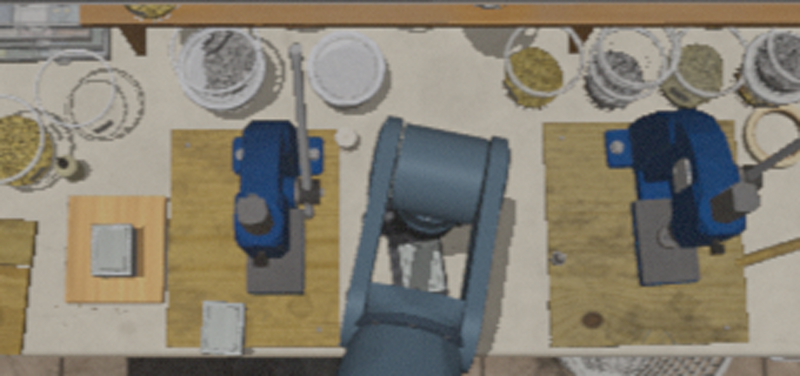

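Run:
```python
from h import *
for n in("w2","w12"):
    P=np.load(f"pics/{n}.npz")["P"]; im=cv2.imread(f"pics/{n}.png")
    a=np.radians(8.0);u=np.array([np.cos(a),np.sin(a)]);v=np.array([-u[1],u[0]])
    D=P[...,:2]-[.5268,.0215]; s=D@u;w=D@v; z=P[...,2]
    for b in range(-116,-88,2):
        m=(np.abs(w)<.02)&(s>=b/1000)&(s<(b+2)/1000)&(z<.1)
        print(b,m.sum(),np.percentile(z[m],[10,50,90])*1000,im[m].mean())
```

```text
-116 91 [-1.6669 -0.5471  0.4082] 120.65201465201466
-114 118 [-1.3843 -0.4437  0.3776] 118.66666666666667
-112 111 [-1.449  -0.7635  0.1672] 125.35135135135135
-110 90 [-1.4524 -0.7057  0.1122] 122.20370370370371
-108 105 [-1.282  -0.5666  0.4797] 114.76507936507936
-106 215 [-0.4975  9.0322 10.5169] 57.16434108527132
-104 98 [ 9.3063 10.3601 11.346 ] 51.414965986394556
-102 488 [10.4705 42.8151 52.3122] 66.81830601092896
-100 280 [ 8.961  19.2424 52.8974] 83.70357142857142
-98 156 [51.5126 52.3298 53.1645] 104.87820512820512
-96 149 [52.0008 52.9257 53.7525] 98.77404921700224
-94 119 [51.5347 52.3581 53.3822] 100.71428571428571
-92 152 [51.6135 52.533  53.2434] 104.46271929824562
-90 128 [51.6829 52.625  53.325 ] 101.7265625
-116 88 [-1.5021 -0.653   0.0845] 97.82575757575758
-114 86 [-1.7476 -0.5952  0.1834] 98.82558139534883
-112 88 [-1.9712 -0.4222  0.4015] 100.00757575757575
-110 126 [-1.5111 -0.614   0.1784] 99.81216931216932
-108 85 [-1.6369 -0.582   0.337 ] 101.37647058823529
-106 87 [ 8.4944  9.4105 10.6123] 56.632183908045974
-104 131 [ 9.3754 10.327  11.2251] 45.94147582697201
-102 148 [11.6636 51.5718 52.7165] 87.58333333333333
-100 153 [51.3945 52.3896 53.2759] 121.73420479302833
-98 100 [51.2227 52.2835 53.0909] 117.86
-96 152 [52.0481 52.8608 53.6547] 102.73464912280701
-94 152 [51.5657 52.3573 53.1581] 103.85745614035088
-92 100 [51.5666 52.4681 53.4626] 112.68666666666667
-90 150 [51.3215 52.3949 53.2469] 112.11555555555556
```

The tin's front face meets the stop, with no floor-height depth readings between them. Handing in.

```bash
python3 -c "
from bench import ctrl
print(ctrl.hand_in())"
```

```text
the job is handed in; nothing more can be done
None
```

I finished the job and handed it in at about 34 s of the 72 s allowed.

- **Old tin:** I pulled it along the lane until the pull force rose from 4 to 11 N at the front stop. Depth readings taken afterwards show no gap between tin and stop. For part of the pull the wrist carried its full weight, so it may have hung a fraction of a millimetre above the lane floor. I finished the pull with it resting on the floor.
- **Shaking:** I lifted and shook all three outside tins. Tin 2 read 3.3–4.1 N and is the one with the part. Tins 1 and 3 read about 0.8–1.1 N and are empty. I judged this from the weight readings, because the rattle could not be made out clearly from the force readings.
- **Tin 2:** It now stands upright in the back half of the lane, behind the old tin. The last wrist image shows it flat, with its top 52 mm above the bench, and turned the same way as the lane to within 0.1 degree.
- **Empties:** Tins 1 and 3 are flat on their own boards, where they started.
- **Bystanders:** The last images show the punch, die, spool and oil bottle standing, with no visible shift. I compared these by eye and did not measure them again.

**Checks that disagreed:** the top and wrist cameras differed by up to about 5 mm in y. I used the wrist camera, and the grasps agreed with it. One size reading of tin 1 after I set it back came out too long (88 mm instead of 72). I put that down to stray depth readings, since the picture shows it flat and in place.

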